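Pack out the stamp rack with spacer plates

ROBOT

A 6-joint arm with a two-finger parallel gripper is mounted at the origin on the work surface. World frame = base frame: x ahead of the robot, y to its left, z up, the work surface at z = 0. Lengths are in m, angles in rad, forces in N, time in s.
With the tool pointing down it reaches from about 0.35 to 0.775 m from the base axis. Payload 7.3 kg.
Tool frame: the origin (TCP) lies at the centre of the arm's flange, where the gripper is bolted on; the fingertips stand 178 mm ahead of it and the grasp point (between the pads) lies 159 mm ahead of it; z points along the fingers, y is the line along which they close (so a half turn about z gives the same grasp; the last joint's range is limited). The gripper opens to 92 mm and grips with 3 to 60 N. Pads are 19 mm wide; open, the fingers measure 130 mm over their backs; the gripper's body (75 mm by 190 mm) begins 47 mm behind the grasp point.
Start: joints at [-1.439, 0.342, 1.524, -0, 1.275, -0.146], TCP at [0.144, -0.505, 0.405] pointing down, gripper open.
Joint ranges: [-2.53, 2.53], [-0.77, 2.02], [0.04, 2.7], [-1, 4.14], [0.28, 2.66], [-3.11, 3.11]. Speed limits (rad/s): [2.57, 2.57, 3.14, 3.14, 3.14, 3.14].

INTERFACE

Orientations are given as [roll, pitch, yaw] about the fixed x, y, z axes, in that order (R = Rz(yaw) Ry(pitch) Rx(roll)).
In Python, from cell import telemetry, vision, ticket gives the robot as it stands.
- The arm moves only by the shell command python3 -m crank 'ROWS' [FORCE]. ROWS is JSON, a list of rows, each a list of 5 numbers: the gripper command: -1 is shut, 1 is fully open, values between are in proportion, then the shift along the tool's x, y, z in mm, then the turn about the tool's z in rad. In form: [[fingers, dx, dy, dz, roll], ...]. A call has 1 to 12 rows; each row is the pose to reach, as a shift and turn from the pose commanded when the call began, along the tool's axes at that moment; what a row does not reach only later rows make up. A row lasts 1/12 s, in which the tool goes at most 41.7 mm and 7.16 degrees, less where a joint would pass 70% of its speed; a pose out of reach is approached as far as the arm can. A call with a gripper value outside its range is refused whole. The fingers move at their own pace and stop on an object; FORCE is the grip in N (left out, the last holds). Time passes only in rows, so rows that repeat a pose let the fingers close. It gives the time, the measured TCP pose, the force, the opening and the grip force at its end, in the units of the state.
- telemetry.observe(): the state, without advancing time (a new reading comes with each control period).
- vision.read_camera(name): name is "scene" or "top" or "wrist"; returns (picture, depth): 384x512x3 uint8, red, green, blue; 384x512 float32, m along the optical axis (not along the pixel's ray), 0 where there is no reading.
- vision.get_calibration(name): a dict with "camera_matrix" (3x3 intrinsics, pixels), "dist" ([k1, k2, p1, p2, k3] as OpenCV has them; the pictures are not rectified), "rvec" (rotation vector, rad) and "tvec" (3), from world to camera coordinates, as OpenCV has them. Camera axes: x right, y down, z forward; pixel columns grow to the right and rows downward; lengths in m; the calibration is good to about 2 mm. A picture is of the moment at which its call begins: read the wrist's pose just before it. get_calibration takes no time and is no camera call; for the wrist camera it gives the pose at the moment of the call.
- ticket.hand_in(): hands the job in; it is judged then, once.
The state is a dict: "time": time; "qpos": joint angles; "qvel": joint speeds; "joint_efforts": joint torques, N m; "tool_pos": TCP position; "tool_rot": TCP orientation; "contact_force": force on the tool from outside, world axes, zero at the start; "torque": the same for the moment, N m; "opening": finger opening in m; "grip_force": force on a finger pad.
Only numpy, scipy, OpenCV 4.12 (cv2) and the standard library are available. Lean on these libraries where they do the work, as an engineer would, in place of code of your own. Each camera call takes 0.05 s, during which the arm holds its last target. There are 200 camera calls.

TASK

The white stamp rack slides loosely on its wooden bed. Stand the two thick aluminium spacer plates upright in the gap between the rack and the wooden end stop, one after the other, flat faces towards the stop, leaving out the thin plate; then push the rack up against them until the plates sit snug with no play, and let go.

Things in the scene. Friction and masses are not known exactly. Their poses are not given: they have to be found in the camera images.
- plate_a_mid (a point): thick spacer plate: plain aluminium block 50 mm wide (own x), 18 mm thick (own y), 60 mm tall (z), about 150 g, standing loose on the bench on its 50 x 18 mm edge; to be grasped across its width. The point is its centre, 30 mm above its underside. Same as plate_b; a third, unlisted plate only 10 mm thick is not wanted.
- plate_b_mid (a point): thick spacer plate: plain aluminium block 50 mm wide (own x), 18 mm thick (own y), 60 mm tall (z), about 150 g, standing loose on the bench on its 50 x 18 mm edge; to be grasped across its width. The point is its centre, 30 mm above its underside. Same as plate_a.
- bed: fixed wooden board 110 (x) by 225 mm (y -30 to 195), 8 mm thick, on the bench; 6 mm high guide strips along its long edges, inner faces at x = +-45. Origin: bench level, under the middle of the end stop's inner face; y points from stop to rack, z up. Stop: wooden block, x +-20, y -26 to 0, 45 mm above the board. The gap (from y = 0 to the rack) is open above and at both sides.
- rack (a joint): how far (m) the white rack is slid to the stop: starts 0 to 0.006, hard limit 0.042, about 0.040 when against both plates. Block 84 (x) x 90 (y) x 45 mm on the board; its stamps reach 92 mm above the bench. In bed axes its front face is at y = 0.076 - value, its flat back face at 0.166 - value with free room behind. Push the back with about 4 N; it stays where left.
Not all that is in view belongs to the job. What is shaped like the part that bears plate_a_mid but orange is not meant.

How it is judged:
On the way, in this order (a step that is already met when the one before it is completed fails the run):
1. one thick plate stands upright on the bed in the gap (((x of plate_a_mid in the frame of bed between -0.025 and 0.025 m and y of plate_a_mid in the frame of bed between 0.004 and 0.072 m and z of plate_a_mid in the frame of bed between 0.033 and 0.043 m and angle between plate_a_mid's own z axis and vertical below 0.17 rad) or (x of plate_b_mid in the frame of bed between -0.025 and 0.025 m and y of plate_b_mid in the frame of bed between 0.004 and 0.072 m and z of plate_b_mid in the frame of bed between 0.033 and 0.043 m and angle between plate_b_mid's own z axis and vertical below 0.17 rad))), for 0.2 s.
2. both thick plates stand upright on the bed in the gap (x of plate_a_mid in the frame of bed between -0.025 and 0.025 m and y of plate_a_mid in the frame of bed between 0.004 and 0.072 m and z of plate_a_mid in the frame of bed between 0.033 and 0.043 m and angle between each of plate_a_mid, plate_b_mid's own z axis and vertical below 0.17 rad and x of plate_b_mid in the frame of bed between -0.025 and 0.025 m and y of plate_b_mid in the frame of bed between 0.004 and 0.072 m and z of plate_b_mid in the frame of bed between 0.033 and 0.043 m), for 0.2 s.
At the end, for the whole second after the job is handed in: both thick plates stand upright (within 10 degrees) on the bed between stop and rack, within 25 mm of its centre line, flat faces towards the stop within 10 degrees, and the rack has been pushed up so that no more than 3 mm of play is left (rack value above 0.037) (all of step 2 and angle between the y axis of each of plate_a_mid, plate_b_mid and the y axis of bed, either way round below 0.17 rad and value of joint rack above 0.037 m); the robot touches nothing.
It also fails if it takes over 72 s, if anything falls off the work surface, if the arm or the gripper's body presses on something with over 40 N, if the wrist force passes 120 N, or if a joint passes its speed limit or range.

## Working session

There is one attempt and no reset: what is moved stays moved. The work goes in short steps, Python scripts to look and compute and a shell command to move; the robot and the scene stay as the last step left them, time stands still between calls to the robot, and variables do not carry over. Pictures are saved under pics/ and viewed, at most 10 in all, crops included, and the job is handed in when it is done.

```bash
mkdir -p pics
python3 - <<'E'
from cell import telemetry, vision
import cv2,numpy as np
print(telemetry.observe())
for n in ("top","scene"):
    p,d=vision.read_camera(n); np.savez(f"{n}.npz",p=p,d=d)
    cv2.imwrite(f"pics/{n}0.png",p[:,:,::-1]); c=vision.get_calibration(n); print(n,c)
a=[cv2.imread(f"pics/{n}0.png") for n in("top","scene")]
E
```

```text
{'time': 0.0, 'qpos': array([-1.43900244e+00,  3.42747678e-01,  1.52499549e+00, -4.26480346e-05,
        1.27535137e+00, -1.45997680e-01]), 'qvel': array([-0.00160387, -0.00019875, -0.0003171 , -0.00067053,  0.00111469,
       -0.00107545]), 'joint_efforts': array([-1.46079372e-03, -4.31244493e+01, -2.44222391e+01,  7.15115061e-02,
        5.58469445e-02, -1.30600365e-04]), 'tool_pos': array([ 0.14397332, -0.50474934,  0.4040393 ]), 'tool_rot': array([-3.14010082e+00, -1.78145297e-04,  2.77803882e-01]), 'contact_force': array([ 0.56468619, -0.25016335, -0.37316721]), 'torque': array([0.04954335, 0.01301152, 0.00772892]), 'grip_force': 0.0, 'opening': 0.09180405996344096}
top {'camera_matrix': array([[398.31654817,   0.        , 252.85746015],
       [  0.        , 398.31654817, 190.60751832],
       [  0.        ,   0.        ,   1.        ]]), 'dist': array([-0.03223317,  0.        ,  0.        ,  0.        ,  0.        ]), 'rvec': array([ 2.10671794, -2.12910541,  0.17483794]), 'tvec': array([-0.08148277,  0.50393937,  0.73325995])}
scene {'camera_matrix': array([[346.80413527,   0.        , 251.43543197],
       [  0.        , 346.80413527, 197.39724627],
       [  0.        ,   0.        ,   1.        ]]), 'dist': array([-0.05611296,  0.        ,  0.        ,  0.        ,  0.        ]), 'rvec': array([ 1.50116431,  2.23253354, -0.71725284]), 'tvec': array([ 0.2684295 , -0.327993  ,  0.95959366])}
```

View pics/top0.png

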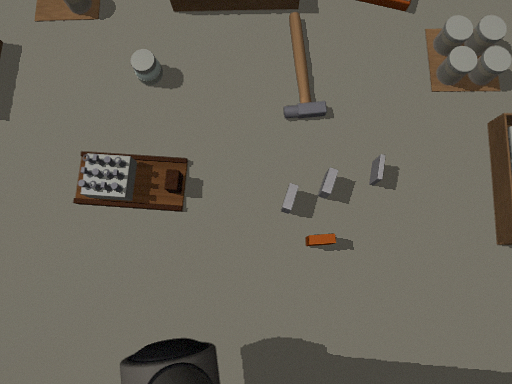

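View pics/scene0.png

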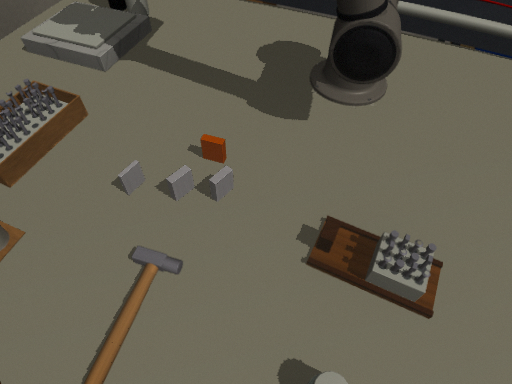

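Top view: plates at (290,198), (329,182) and (377,170), and an orange decoy at (321,240). The bed runs from (77,180) to (187,182), with the stop at (174,181) and the rack at (108,176). Next I measure the plates, using heights from the depth image.

```bash
cat > h.py <<'E'
import cv2,numpy as np
from cell import vision
def ray(c,uv,z):
    """pixels -> world points on plane(s) z"""
    R=cv2.Rodrigues(c["rvec"])[0]; o=-R.T@c["tvec"]
    n=cv2.undistortPoints(np.float32(uv).reshape(-1,1,2),c["camera_matrix"],c["dist"]).reshape(-1,2)
    d=np.c_[n,np.ones(len(n))]@R
    return o+d*((z-o[2])/d[:,2])[:,None]
def cloud(c,d):
    h,w=d.shape; uv=np.stack(np.meshgrid(np.arange(w),np.arange(h)),-1).reshape(-1,2)
    n=cv2.undistortPoints(np.float32(uv).reshape(-1,1,2),c["camera_matrix"],c["dist"]).reshape(-1,2)
    R=cv2.Rodrigues(c["rvec"])[0]
    P=(np.c_[n,np.ones(len(n))]*d.reshape(-1,1)-c["tvec"])@R
    P[d.ravel()==0]=np.nan
    return P.reshape(h,w,3)
def rects(c,P,p,lo,hi,box,amin=20):
    u0,v0,u1,v1=box
    m=np.zeros(P.shape[:2],np.uint8); z=P[...,2]
    m[v0:v1,u0:u1]=((z>lo)&(z<hi))[v0:v1,u0:u1]
    n,l,s,cen=cv2.connectedComponentsWithStats(m,connectivity=4)
    for i in range(1,n):
        if s[i,4]<amin: continue
        q=P[l==i]; zz=np.median(q[:,2])
        r=cv2.minAreaRect(np.float32(q[:,:2]*1000)); b=cv2.boxPoints(r)
        e=[b[1]-b[0],b[2]-b[1]]; L=max(e,key=np.linalg.norm)
        print("px",cen[i].round(1),"n",s[i,4],"z mm",(zz*1000).round(1),"ctr",np.round(r[0],1),"size",np.round(r[1],1),"long axis deg",round(np.degrees(np.arctan2(L[1],L[0])),1),"rgb",p[l==i].mean(0).round())
E
python3 - <<'E'
from h import *
f=np.load("top.npz");c=vision.get_calibration("top");P=cloud(c,f["d"])
print("plates");rects(c,P,f["p"],.05,.07,(260,140,420,270))
print("stop/rack");rects(c,P,f["p"],.042,.062,(60,140,200,220))
print("strips+");rects(c,P,f["p"],.0045,.2,(60,140,200,220))
cv2.imwrite("pics/crop.png",cv2.resize(f["p"][145:260,270:400,::-1],None,fx=6,fy=5,interpolation=2)[:600,:800])
E
```

```text
plates
px [380.4 166.6] n 162 z mm 59.9 ctr [ 545.2 -335.2] size [10.4 49.9] long axis deg -11.6 rgb [128. 126. 126.]
px [329.2 180.5] n 259 z mm 60.1 ctr [ 519.2 -234.4] size [17.8 50.7] long axis deg -20.2 rgb [133. 130. 131.]
px [289.6 196.4] n 248 z mm 60.1 ctr [ 489.  -157.4] size [17.9 49.6] long axis deg -18.4 rgb [137. 135. 135.]
px [321.3 238.8] n 269 z mm 60.0 ctr [ 407.2 -215.1] size [18.1 50.1] long axis deg -86.3 rgb [144.  72.  26.]
stop/rack
px [ 90.5 154.9] n 27 z mm 53.6 ctr [577.1 237.6] size [13.7 11.9] long axis deg 85.5 rgb [129. 127. 121.]
px [108.1 176.9] n 1425 z mm 53.6 ctr [537.5 203.4] size [92.1 84.6] long axis deg 85.5 rgb [110. 110. 106.]
px [171.7 179.5] n 283 z mm 53.1 ctr [526.6  72.5] size [25.6 40.5] long axis deg -3.4 rgb [50. 29. 18.]
strips+
px [130.8 180.4] n 5648 z mm 15.9 ctr [535.  168.8] size [227.3 111.3] long axis deg 85.4 rgb [78. 64. 53.]
```

View pics/crop.png

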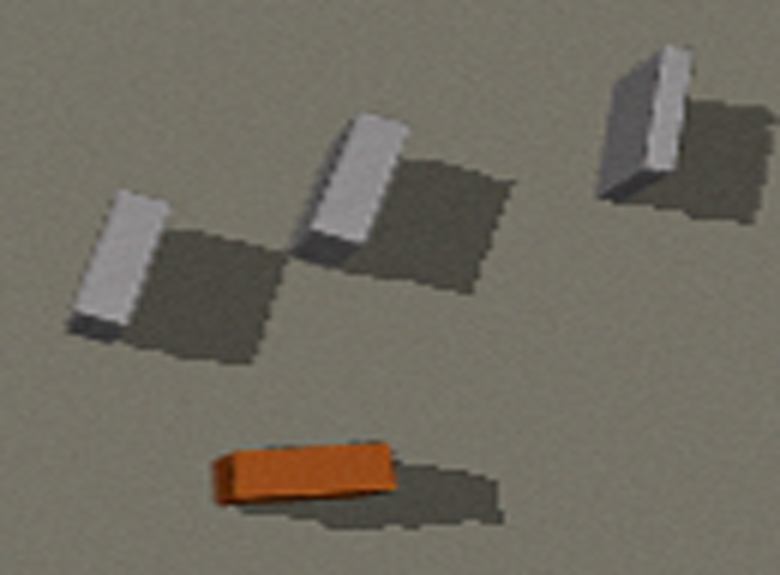

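Candidates:
- (290,196) is 18×50 mm and aluminium, so it is thick.
- (329,180) is 18×51 mm and aluminium, so it is thick.
- (380,167) is only 10 mm thick, so it is the unwanted thin plate.
- (321,239) is orange, so it is the decoy.

The crop confirms the two left-hand grey plates are the thick ones. Next I fix the bed frame and work out the first shift.

```bash
cat >> h.py <<'E'
from cell import telemetry
O=np.array([528.,86.]); TH=np.radians(85.5)   # bed origin (mm), direction of bed y
def bed(x,y): return O+x*np.array([np.sin(TH),-np.cos(TH)])+y*np.array([np.cos(TH),np.sin(TH)])
def shift(xy,z,yawdeg):
    s=telemetry.observe(); p=s["tool_pos"]*1000; R=cv2.Rodrigues(np.zeros(3))[0]
    from scipy.spatial.transform import Rotation as Ro
    R=Ro.from_euler("xyz",s["tool_rot"]).as_matrix()
    d=R.T@(np.array([*xy,z])-p); roll=-(np.radians(yawdeg)-s["tool_rot"][2]); roll=(roll+np.pi)%(2*np.pi)-np.pi
    print("t",round(s["time"],2),"pos",p.round(1),"rot",s["tool_rot"].round(4),"F",s["contact_force"].round(1),"open",round(s["opening"],4),"| shift",d.round(1),"roll",round(roll,3))
E
python3 -c "
from h import *
shift((489,-157.4),300,71.6); print(bed(0,13),bed(0,36))"
```

```text
t 0.1 pos [ 144.  -504.8  404.1] rot [-3.1402e+00 -2.0000e-04  2.7780e-01] F [ 1.2 -0.6  0.1] open 0.0916 | shift [ 427.  -239.3  104.5] roll -0.972
[529.01996824  98.95992534] [530.82452745 121.88902401]
```

```bash
python3 -m crank '[[1,36,-20,9,-0.08],[1,71,-40,17,-0.16],[1,107,-60,26,-0.24],[1,142,-80,35,-0.32],[1,178,-100,43,-0.4],[1,213,-120,52,-0.48],[1,249,-140,61,-0.56],[1,285,-160,70,-0.65],[1,320,-180,78,-0.73],[1,356,-200,87,-0.81],[1,391,-220,96,-0.89],[1,427,-239,104,-0.972]]' 20; python3 -m crank '[[1,0,0,0,0],[1,0,0,0,0]]'
python3 - <<'E'
from h import *
shift((489,-157.4),205,71.6)
c=vision.get_calibration("wrist");p,d=vision.read_camera("wrist");P=cloud(c,d)
rects(c,P,p,.05,.07,(0,0,512,384),60)
cv2.imwrite("pics/w1.png",p[:,:,::-1])
E
```

```text
time: 1.1
tool_pos: [0.4897, -0.1563, 0.3]
tool_rot: [-3.141, -0.0, 1.254]
contact_force: [0.3, -0.4, 0.4]
opening: 0.0916
grip_force: 0.0
time: 1.27
tool_pos: [0.4896, -0.1563, 0.2998]
tool_rot: [-3.14, -0.0, 1.254]
contact_force: [0.4, -0.8, -0.2]
opening: 0.0919
grip_force: 0.0
t 1.27 pos [ 489.6 -156.3  299.8] rot [-3.1396e+00 -1.0000e-04  1.2539e+00] F [ 0.4 -0.8 -0.2] open 0.0919 | shift [-1.2 -0.1 94.8] roll 0.004
px [252.  208.5] n 1950 z mm 59.6 ctr [ 487.1 -156.5] size [18.7 50.2] long axis deg -18.3 rgb [145. 142. 144.]
px [311.9 273. ] n 161 z mm 52.2 ctr [ 517.  -223.8] size [ 2.3 42.7] long axis deg -19.1 rgb [91. 89. 91.]
px [183.6 316.6] n 701 z mm 59.5 ctr [ 406.  -223.9] size [18.1 30.5] long axis deg -86.3 rgb [95. 54. 31.]
```

```bash
python3 -m crank '[[1,-1,0,25,0],[1,-1,0,50,0],[1,-1,0,75,0],[1,-1,0,90,0],[1,-1,0,95,0],[1,-1,0,95,0],[-1,-1,0,95,0],[-1,-1,0,95,0],[-1,-1,0,95,0],[-1,-1,0,95,0],[-1,-1,0,95,0],[-1,-1,0,95,0]]' 25; python3 -m crank '[[-1,0,0,0,0],[-1,0,0,0,0],[-1,0,0,0,0],[-1,0,0,-10,0],[-1,0,0,-40,0],[-1,0,0,-80,0],[-1,0,0,-110,0],[-1,0,0,-110,0]]'; python3 -c "
from h import *
shift(bed(0,13),315,85.5)"
```

```text
time: 2.32
tool_pos: [0.4886, -0.1591, 0.2062]
tool_rot: [3.141, 0.0, 1.25]
contact_force: [0.9, 1.0, 1.0]
opening: 0.0562
grip_force: 0.0
time: 2.98
tool_pos: [0.4898, -0.1597, 0.3222]
tool_rot: [3.13, 0.002, 1.25]
contact_force: [0.4, -0.7, -1.3]
opening: 0.05
grip_force: 25.0
t 2.98 pos [ 489.8 -159.7  322.2] rot [3.1304e+00 1.6000e-03 1.2500e+00] F [ 0.4 -0.7 -1.3] open 0.05 | shift [257.8 -44.4   6.3] roll -0.242
```

```bash
python3 -m crank '[[-1,20,-4,1,-0.03],[-1,57,-10,2,-0.06],[-1,94,-16,3,-0.09],[-1,131,-22,4,-0.12],[-1,168,-29,5,-0.16],[-1,205,-35,6,-0.19],[-1,240,-41,6,-0.22],[-1,258,-44,6,-0.242],[-1,258,-44,6,-0.242],[-1,258,-44,6,-0.242],[-1,258,-44,6,-0.242]]'
python3 - <<'E'
from h import *
shift(bed(0,13),214,85.5)
f=np.load("top.npz")
c=vision.get_calibration("wrist");p,d=vision.read_camera("wrist");P=cloud(c,d)
rects(c,P,p,.042,.062,(0,0,512,384),60)
rects(c,P,p,.09,.19,(0,0,512,384),60)
cv2.imwrite("pics/w2.png",p[:,:,::-1])
E
```

```text
time: 3.9
tool_pos: [0.5279, 0.099, 0.3094]
tool_rot: [-3.14, 0.001, 1.492]
contact_force: [0.8, -0.2, -0.9]
opening: 0.0498
grip_force: 25.0
t 3.9 pos [527.9  99.  309.4] rot [-3.1405e+00  7.0000e-04  1.4915e+00] F [ 0.8 -0.2 -0.9] open 0.0498 | shift [ 0.1  1.3 95.4] roll -0.001
px [252.8  57.7] n 11139 z mm 52.8 ctr [534.6 198.8] size [76.1 85.1] long axis deg -4.4 rgb [158. 158. 153.]
px [207.7  23.1] n 63 z mm 52.7 ctr [507.2 224.6] size [8.7 5.2] long axis deg 35.8 rgb [120. 119. 118.]
px [252.3 247.6] n 9251 z mm 152.9 ctr [526.9 108. ] size [ 9.8 83.6] long axis deg -4.6 rgb [133. 130. 131.]
px [183.4 316.3] n 357 z mm 181.9 ctr [500.4 100.3] size [18.4  3. ] long axis deg 86.7 rgb [61. 59. 57.]
px [321.2 316. ] n 364 z mm 181.3 ctr [552.5  96.3] size [18.  3.] long axis deg 85.8 rgb [58. 56. 54.]
```

View pics/w2.png

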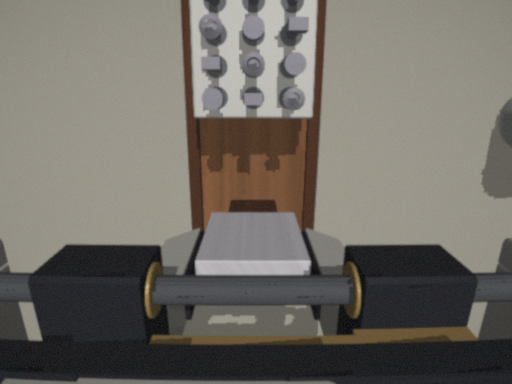

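```bash
python3 -m crank '[[-1,0,1,20,0],[-1,0,1,45,0],[-1,0,1,65,0],[-1,0,1,80,0],[-1,0,1,88,0],[-1,0,1,92,0],[-1,0,1,94,0],[-1,0,1,95,0],[-1,0,1,95,0],[-1,0,1,95,0]]'
python3 - <<'E'
from h import *
shift(bed(0,13),213,85.5)
c=vision.get_calibration("wrist");p,d=vision.read_camera("wrist");P=cloud(c,d)
b=((P.reshape(-1,3)*1000)[:,:2]-O)@np.array([[np.sin(TH),np.cos(TH)],[-np.cos(TH),np.sin(TH)]])
z=P[...,2].ravel()*1000
m=(abs(b[:,0])<22)&(b[:,1]>10)&(b[:,1]<40)&(z>14)&(z<80)
for lo in range(14,80,8):
    k=m&(z>=lo)&(z<lo+8)
    if k.sum()>20: print(lo,k.sum(),np.median(b[k,1]).round(1),np.polyfit(b[k,0],b[k,1],1).round(3))
E
```

```text
time: 4.78
tool_pos: [0.5294, 0.0994, 0.2156]
tool_rot: [3.14, -0.0, 1.492]
contact_force: [0.2, -0.1, -1.5]
opening: 0.0497
grip_force: 25.0
t 4.78 pos [529.4  99.4 215.6] rot [ 3.1401e+00 -1.0000e-04  1.4918e+00] F [ 0.2 -0.1 -1.5] open 0.0497 | shift [-0.5 -0.3  2.6] roll -0.0
14 387 24.7 [-4.0000e-03  2.4709e+01]
22 435 24.7 [-2.0000e-03  2.4693e+01]
30 506 24.7 [-2.00e-03  2.47e+01]
38 582 24.7 [-2.0000e-03  2.4688e+01]
46 643 24.7 [-2.0000e-03  2.4691e+01]
54 745 24.7 [ 0.    24.743]
62 2113 23.5 [-0.    22.781]
70 107 21.9 [-4.0000e-03  2.1955e+01]
```

```bash
python3 -m crank '[[-1,0,0,1,0],[-1,0,0,2,0],[-1,0,0,2.5,0],[-1,0,0,2.5,0],[-1,0,0,2.5,0]]'; python3 -m crank '[[0.6,0,0,0,0],[0.6,0,0,0,0],[0.6,0,0,0,0],[0.6,0,0,0,0],[0.6,0,0,0,0],[0.6,0,0,0,0]]'; python3 -m crank '[[0.6,0,0,-15,0],[0.6,0,0,-45,0],[0.6,0,0,-80,0],[1,0,0,-100,0],[1,0,0,-100,0],[1,0,0,-100,0]]'
cat > p.py <<'E'
from h import *
def gap(n="wrist"):
    c=vision.get_calibration(n);p,d=vision.read_camera(n);P=cloud(c,d)
    q=P*1000; q[...,:2]=(q[...,:2]-O)@np.array([[np.sin(TH),np.cos(TH)],[-np.cos(TH),np.sin(TH)]])
    q/=1000
    rects(c,q,p,.0635,.073,(0,0,512,384),60)
    return q
E
python3 - <<'E'
from p import *
gap(); gap("top")
shift((519.2-.5,-234.4+.9),300,69.8)
E
```

```text
time: 5.25
tool_pos: [0.5293, 0.0995, 0.214]
tool_rot: [3.14, -0.0, 1.492]
contact_force: [-2.9, -0.8, 11.7]
opening: 0.0497
grip_force: 25.0
time: 5.75
tool_pos: [0.5291, 0.0995, 0.2121]
tool_rot: [-3.141, 0.0, 1.492]
contact_force: [-1.2, -1.3, -0.4]
opening: 0.0734
grip_force: 0.0
time: 6.25
tool_pos: [0.5293, 0.0995, 0.3133]
tool_rot: [3.139, -0.0, 1.492]
contact_force: [-0.3, -0.4, -0.5]
opening: 0.0888
grip_force: 0.0
px [208.2  29.7] n 75 z mm 71.9 ctr [-27.5 130.6] size [6.3 5.2] long axis deg 73.5 rgb [108. 106. 112.]
px [249.6  66.7] n 102 z mm 68.6 ctr [ -1.9 109.3] size [6.7 6.4] long axis deg 89.0 rgb [102. 100. 106.]
px [288.5  99.2] n 89 z mm 70.9 ctr [23.1 89.2] size [5.9 6.3] long axis deg -89.5 rgb [105. 104. 109.]
px [252. 203.] n 1709 z mm 67.7 ctr [-0.7 16.1] size [18.3 49.5] long axis deg -0.1 rgb [164. 161. 164.]
px [458.5  27.9] n 570 z mm 70.0 ctr [ 353.5 -574.3] size [55.5 57.7] long axis deg -45.8 rgb [158. 158. 149.]
px [491.8  27.9] n 595 z mm 69.9 ctr [ 357.4 -643.5] size [55.1 58.4] long axis deg -5.4 rgb [155. 155. 146.]
px [462.3  59.2] n 624 z mm 69.7 ctr [ 283.4 -580.1] size [55.6 58.5] long axis deg -42.4 rgb [157. 156. 147.]
px [496.4  58.8] n 599 z mm 69.8 ctr [ 288.8 -649.2] size [56.8 55.8] long axis deg 71.1 rgb [157. 157. 148.]
px [142.4  59.5] n 394 z mm 65.7 ctr [242.7  70.1] size [49.  47.9] long axis deg 8.8 rgb [165. 164. 155.]
px [156.  175.4] n 249 z mm 68.2 ctr [ 1.7 13.5] size [50.  19.1] long axis deg 0.0 rgb [162. 159. 159.]
t 6.35 pos [528.7  99.4 311.2] rot [-3.1397e+00  3.0000e-04  1.4918e+00] F [0.6 0.3 0.3] open 0.0912 | shift [-332.7   16.3   11.3] roll 0.274
```

Plate 1 is upright in the gap, with its top at 68 mm, y about 15 mm and 0° yaw. On to plate 2.

```bash
python3 -m crank '[[1,-20,1,1,0.03],[1,-55,3,2,0.06],[1,-92,5,3,0.09],[1,-130,7,4,0.12],[1,-167,9,5,0.15],[1,-204,11,6,0.18],[1,-241,13,7,0.21],[1,-278,15,9,0.24],[1,-315,16,11,0.26],[1,-333,16,11,0.274],[1,-333,16,11,0.274],[1,-333,16,11,0.274]]'
python3 - <<'E'
from h import *
c=vision.get_calibration("wrist");p,d=vision.read_camera("wrist");P=cloud(c,d)
rects(c,P,p,.05,.07,(100,100,400,300),300)
shift((519.2-.5,-234.4+.9),205,69.8)
E
```

```text
time: 7.35
tool_pos: [0.5183, -0.2344, 0.2995]
tool_rot: [-3.138, -0.001, 1.216]
contact_force: [-0.5, 0.1, 0.1]
opening: 0.0921
grip_force: 0.0
px [254.5 207.1] n 1924 z mm 59.6 ctr [ 517.2 -233.8] size [18.6 50. ] long axis deg -20.5 rgb [148. 145. 147.]
px [107.9 231.5] n 797 z mm 59.3 ctr [ 411.3 -212.9] size [44.8 15.6] long axis deg 66.6 rgb [127.  70.  38.]
t 7.4 pos [ 518.5 -233.4  299.9] rot [-3.1387e+00 -9.0000e-04  1.2173e+00] F [-1.1  0.8  0.7] open 0.092 | shift [-0.1  0.5 94.9] roll -0.001
```

```bash
python3 -m crank '[[1,0,1,25,0],[1,0,1,50,0],[1,0,1,75,0],[1,0,1,90,0],[1,0,1,95,0],[1,0,1,95,0],[-1,0,1,95,0],[-1,0,1,95,0],[-1,0,1,95,0],[-1,0,1,95,0],[-1,0,1,95,0],[-1,0,1,95,0]]' 25; python3 -m crank '[[-1,0,0,0,0],[-1,0,0,0,0],[-1,0,0,0,0],[-1,0,0,-10,0],[-1,0,0,-40,0],[-1,0,0,-80,0],[-1,0,0,-110,0],[-1,0,0,-110,0],[-1,0,0,-110,0]]'; python3 -c "
from h import *
shift(bed(0,39),315,85.5)"
```

```text
time: 8.4
tool_pos: [0.5198, -0.2342, 0.2068]
tool_rot: [3.141, 0.0, 1.218]
contact_force: [0.3, -0.5, -0.5]
opening: 0.0563
grip_force: 0.0
time: 9.15
tool_pos: [0.5199, -0.2342, 0.3184]
tool_rot: [3.137, 0.001, 1.218]
contact_force: [-0.6, 0.3, -2.5]
opening: 0.0498
grip_force: 25.0
t 9.15 pos [ 519.9 -234.2  318.4] rot [3.1374e+00 9.0000e-04 1.2179e+00] F [-0.6  0.3 -2.5] open 0.0498 | shift [ 340.8 -113.7    2.6] roll -0.274
```

```bash
python3 -m crank '[[-1,20,-7,0,-0.03],[-1,55,-18,0,-0.05],[-1,92,-31,1,-0.08],[-1,129,-43,1,-0.1],[-1,166,-55,1,-0.13],[-1,203,-68,1,-0.16],[-1,240,-80,2,-0.19],[-1,277,-92,2,-0.22],[-1,314,-105,2,-0.25],[-1,341,-114,2,-0.274],[-1,341,-114,2,-0.274],[-1,341,-114,2,-0.274]]';python3 -m crank '[[-1,0,0,0,0],[-1,0,0,0,0]]'
python3 - <<'E'
from p import *
shift(bed(0,39),215.5,85.5)
c=vision.get_calibration("wrist");p,d=vision.read_camera("wrist");q=cloud(c,d)*1000
b=((q.reshape(-1,3))[:,:2]-O)@np.array([[np.sin(TH),np.cos(TH)],[-np.cos(TH),np.sin(TH)]]); z=q[...,2].ravel()
for lo in range(114,166,10):
    k=(abs(b[:,0])<22)&(z>=lo)&(z<lo+10)
    if k.sum()>20: print(lo,k.sum(),np.median(b[k,1]).round(1),np.polyfit(b[k,0],b[k,1],1).round(3))
k=(abs(b[:,0])<35)&(z>45)&(z<56)&(b[:,1]>45); print("rack front",np.percentile(b[k,1],[0.5,1,2]))
E
```

```text
time: 10.15
tool_pos: [0.5299, 0.1267, 0.3126]
tool_rot: [-3.138, 0.001, 1.495]
contact_force: [-0.3, -0.9, -1.2]
opening: 0.0504
grip_force: 25.0
time: 10.32
tool_pos: [0.5306, 0.1241, 0.3135]
tool_rot: [-3.14, 0.001, 1.49]
contact_force: [-0.4, -0.1, -0.7]
opening: 0.0499
grip_force: 25.0
t 10.32 pos [530.6 124.1 313.5] rot [-3.1399e+00  7.0000e-04  1.4903e+00] F [-0.4 -0.1 -0.7] open 0.0499 | shift [ 0.9  0.6 98. ] roll -0.002
114 520 47.0 [-3.0000e-03  4.7005e+01]
124 603 47.0 [-2.000e-03  4.701e+01]
134 733 47.0 [-3.0000e-03  4.7013e+01]
144 839 47.0 [-0.    47.029]
154 977 47.3 [ 0.    47.268]
164 1321 45.6 [-4.000e-03  4.545e+01]
rack front [75.43181309 75.89119097 76.51899162]
```

```bash
python3 -m crank '[[-1,2,1,20,0],[-1,2,1,45,0],[-1,2,1,65,0],[-1,2,1,80,0],[-1,2,1,90,0],[-1,2,1,95,0],[-1,2,1,97,0],[-1,2,1,98,0],[-1,2,1,98,0],[-1,2,1,98,0]]';python3 -m crank '[[-1,0,0,1,0],[-1,0,0,2,0],[-1,0,0,2.5,0],[-1,0,0,2.5,0],[-1,0,0,2.5,0]]'
```

```text
time: 11.2
tool_pos: [0.5321, 0.1272, 0.2171]
tool_rot: [3.14, -0.0, 1.492]
contact_force: [0.1, 0.6, -1.7]
opening: 0.0504
grip_force: 25.0
time: 11.62
tool_pos: [0.532, 0.1273, 0.2145]
tool_rot: [3.141, -0.0, 1.492]
contact_force: [-1.3, -0.3, 5.4]
opening: 0.0502
grip_force: 25.0
```

Contact at 5 N. Release and lift.

```bash
python3 -m crank '[[0.6,0,0,0,0],[0.6,0,0,0,0],[0.6,0,0,0,0],[0.6,0,0,0,0],[0.6,0,0,0,0],[0.6,0,0,0,0]]'; python3 -m crank '[[0.6,0,0,-15,0],[0.6,0,0,-45,0],[0.6,0,0,-80,0],[0,0,0,-100,0],[-1,0,0,-100,0],[-1,0,0,-100,0],[-1,0,0,-100,0]]'
python3 - <<'E'
from p import *
gap()
shift(bed(0,195),315,85.5)
E
```

```text
time: 12.12
tool_pos: [0.5318, 0.1272, 0.2136]
tool_rot: [-3.141, 0.0, 1.492]
contact_force: [-0.2, 0.2, 0.3]
opening: 0.0733
grip_force: 0.0
time: 12.7
tool_pos: [0.5314, 0.1271, 0.3129]
tool_rot: [-3.14, 0.0, 1.492]
contact_force: [-0.1, 0.2, -1.0]
opening: 0.0512
grip_force: 0.0
px [211.   77.5] n 72 z mm 72.2 ctr [-27.9 130.1] size [5.5 5.8] long axis deg -1.3 rgb [109. 107. 113.]
px [251.2 110.2] n 93 z mm 68.7 ctr [ -2.3 109.7] size [6.5 6.6] long axis deg -0.1 rgb [107. 106. 111.]
px [289. 143.] n 67 z mm 70.8 ctr [23.2 88.1] size [6.6 4.9] long axis deg 47.1 rgb [105. 103. 108.]
px [254. 206.] n 1714 z mm 67.7 ctr [-0.3 41.7] size [18.6 49.6] long axis deg -0.6 rgb [171. 168. 171.]
px [253.6 237.8] n 1577 z mm 67.7 ctr [-0.8 16.2] size [18.9 50.1] long axis deg -1.0 rgb [171. 167. 170.]
t 12.75 pos [531.4 127.1 312.5] rot [-3.1392e+00  5.0000e-04  1.4918e+00] F [ 0.5  0.2 -0.3] open 0.0477 | shift [153.7  -0.2  -2.6] roll -0.0
```

```bash
python3 -m crank '[[-1,20,0,0,0],[-1,55,0,0,0],[-1,92,0,0,0],[-1,125,0,0,0],[-1,146,0,0,0],[-1,154,0,0,0],[-1,154,0,20,0],[-1,154,0,50,0],[-1,154,0,80,0],[-1,154,0,98,0],[-1,154,0,101,0],[-1,154,0,101,0]]'; python3 -m crank '[[-1,0,0,0,0],[-1,-5,0,0,0],[-1,-10,0,0,0],[-1,-13,0,0,0],[-1,-15,0,0,0],[-1,-15,0,0,0]]'; python3 -c "
from h import *
shift(bed(0,137),211,85.5)"
```

```text
time: 13.75
tool_pos: [0.5435, 0.2799, 0.2108]
tool_rot: [-3.138, 0.002, 1.491]
contact_force: [-0.4, 1.0, 1.1]
opening: 0.0005
grip_force: 0.0
time: 14.25
tool_pos: [0.5429, 0.2651, 0.2133]
tool_rot: [3.141, -0.0, 1.491]
contact_force: [0.2, 0.4, 1.0]
opening: 0.0004
grip_force: 0.0
t 14.25 pos [542.9 265.1 213.3] rot [ 3.1409e+00 -1.0000e-04  1.4911e+00] F [0.2 0.4 1. ] open 0.0004 | shift [-42.8  -0.8   2.3] roll -0.001
```

```bash
python3 -m crank '[[-1,-3,0,1,0],[-1,-6,0,2,0],[-1,-9,0,2,0],[-1,-12,0,2,0],[-1,-15,0,2,0],[-1,-18,0,2,0],[-1,-21,0,2,0],[-1,-24,0,2,0],[-1,-26,0,2,0],[-1,-28,0,2,0],[-1,-29,0,2,0],[-1,-30,0,2,0]]'
python3 - <<'E'
from p import *
shift(bed(0,136),211,85.5); gap("top")
E
```

```text
time: 15.25
tool_pos: [0.5404, 0.2357, 0.2107]
tool_rot: [-3.142, 0.0, 1.492]
contact_force: [1.0, 3.5, -1.8]
opening: 0.0005
grip_force: 1.5
t 15.25 pos [540.4 235.7 210.7] rot [-3.1415e+00  2.0000e-04  1.4917e+00] F [ 1.   3.5 -1.8] open 0.0005 | shift [-14.2  -0.6  -0.3] roll -0.001
px [458.7  27.8] n 568 z mm 69.9 ctr [ 353.6 -574. ] size [55.8 56.9] long axis deg -42.8 rgb [143. 143. 135.]
px [491.9  27.8] n 589 z mm 69.9 ctr [ 359.  -643.1] size [54.1 59. ] long axis deg -5.3 rgb [141. 140. 132.]
px [462.3  59.1] n 617 z mm 69.9 ctr [ 283.1 -579.8] size [55.4 58. ] long axis deg -41.8 rgb [142. 142. 134.]
px [496.3  58.8] n 612 z mm 69.9 ctr [ 288.7 -649.8] size [56.1 57.8] long axis deg -79.4 rgb [142. 142. 133.]
px [142.3  59.7] n 415 z mm 65.7 ctr [242.6  70.7] size [50.1 47.9] long axis deg 88.6 rgb [149. 149. 140.]
px [142.9 174.5] n 256 z mm 68.2 ctr [ 2.1 39.2] size [18.9 49.9] long axis deg -1.0 rgb [94. 92. 93.]
px [155.9 175.7] n 252 z mm 68.4 ctr [ 1.7 13.2] size [18.7 50.5] long axis deg -0.5 rgb [96. 94. 95.]
```

Pushing at about 3.5 N, with the plates undisturbed. Continuing slowly.

```bash
python3 -m crank '[[-1,-1.5,0,0,0],[-1,-3,0,0,0],[-1,-4.5,0,0,0],[-1,-6,0,0,0],[-1,-7,0,0,0],[-1,-8,0,0,0],[-1,-9,0,0,0],[-1,-10,0,0,0],[-1,-10,0,0,0]]'; python3 -m crank '[[-1,-0.7,0,0,0],[-1,-1.4,0,0,0],[-1,-2,0,0,0],[-1,-2,0,0,0]]'
python3 - <<'E'
from p import *
shift(bed(0,136),211,85.5); gap("top")
E
```

```text
time: 16.05
tool_pos: [0.5396, 0.2258, 0.2107]
tool_rot: [-3.141, 0.0, 1.492]
contact_force: [1.1, 4.1, -2.6]
opening: 0.0006
grip_force: 2.1
time: 16.38
tool_pos: [0.5394, 0.2239, 0.2107]
tool_rot: [-3.141, 0.0, 1.492]
contact_force: [0.2, 5.1, -1.7]
opening: 0.0006
grip_force: 2.3
t 16.38 pos [539.4 223.9 210.7] rot [-3.1414  0.      1.4917] F [ 0.2  5.1 -1.7] open 0.0006 | shift [-2.4 -0.6 -0.3] roll -0.001
px [458.6  27.9] n 570 z mm 69.9 ctr [ 353.4 -574.3] size [55.3 58.1] long axis deg -46.4 rgb [144. 143. 135.]
px [491.7  27.9] n 589 z mm 69.8 ctr [ 358.4 -644.1] size [57.5 56.6] long axis deg 23.2 rgb [141. 141. 133.]
px [462.3  59.2] n 629 z mm 69.8 ctr [ 283. -579.] size [56.  57.5] long axis deg -32.3 rgb [142. 142. 134.]
px [496.3  58.8] n 610 z mm 69.9 ctr [ 288.7 -649.7] size [57.8 56.2] long axis deg 80.2 rgb [143. 143. 134.]
px [142.2  59.7] n 401 z mm 65.6 ctr [243.   70.4] size [48.6 47.3] long axis deg 10.5 rgb [150. 150. 141.]
px [153.3 175.6] n 491 z mm 68.4 ctr [ 1.7 18.2] size [50.3 36.8] long axis deg 0.3 rgb [96. 94. 95.]
```

```bash
python3 -m crank '[[-1,-0.5,0,0,0],[-1,-1,0,0,0],[-1,-1.5,0,0,0],[-1,-1.5,0,0,0]]'; python3 -m crank '[[-1,-0.5,0,0,0],[-1,-1,0,0,0],[-1,-1,0,0,0]]';python3 -m crank '[[-1,-0.5,0,0,0],[-1,-1,0,0,0],[-1,-1,0,0,0]]'
```

```text
time: 16.77
tool_pos: [0.5393, 0.2224, 0.2107]
tool_rot: [-3.141, 0.0, 1.492]
contact_force: [-0.1, 4.2, -2.3]
opening: 0.0002
grip_force: 2.4
time: 17.02
tool_pos: [0.5392, 0.2215, 0.2107]
tool_rot: [-3.141, -0.0, 1.492]
contact_force: [0.7, 5.9, -1.5]
opening: 0.0005
grip_force: 2.9
time: 17.27
tool_pos: [0.5391, 0.2213, 0.2107]
tool_rot: [3.141, -0.002, 1.492]
contact_force: [0.2, 10.1, -4.1]
opening: 0.0002
grip_force: 5.0
```

Force is rising and motion has stopped, so the stack is on the stop. One more light press, then back off and look.

```bash
python3 -m crank '[[-1,-0.5,0,0,0],[-1,-1,0,0,0],[-1,-1,0,0,0]]'; python3 -m crank '[[-1,3,0,0,0],[-1,10,0,0,0],[-1,22,0,0,0],[-1,30,0,0,0],[-1,30,0,-20,0],[-1,30,0,-55,0],[-1,30,0,-90,0],[-1,30,0,-100,0],[-1,-8,0,-100,0],[-1,-45,0,-100,0],[-1,-70,0,-100,0],[-1,-70,0,-100,0]]'
python3 - <<'E'
from p import *
q=gap()
m=(abs(q[...,0])<.035)
k=m&(q[...,2]>.045)&(q[...,2]<.056)&(q[...,1]>.03)
print("rack front",np.percentile(q[...,1][k],[0.2,.5,1,2]))
k=(abs(q[...,0])<.015)&(q[...,2]>.045)&(q[...,2]<.056)&(q[...,1]<.01); print("stop face",np.percentile(q[...,1][k],[90,98,99.5]) if k.any() else 0)
p,_=vision.read_camera("wrist"); cv2.imwrite("pics/end.png",p[:,:,::-1]); shift((0,0),0,0)
E
```

```text
time: 17.52
tool_pos: [0.5391, 0.221, 0.2108]
tool_rot: [3.141, -0.003, 1.491]
contact_force: [0.6, 14.3, -4.4]
opening: 0.0004
grip_force: 7.1
time: 18.52
tool_pos: [0.5334, 0.1463, 0.3107]
tool_rot: [-3.141, 0.002, 1.489]
contact_force: [0.2, -0.2, 1.2]
opening: 0.0006
grip_force: 0.0
rack front [0.03635863 0.03659836 0.03704727 0.03851929]
stop face 0
t 18.62 pos [533.8 149.3 310.8] rot [ 3.1415 -0.      1.4899] F [ 0.1  0.  -0.8] open 0.0006 | shift [-191.9 -520.   310.8] roll 1.49
```

View pics/end.png

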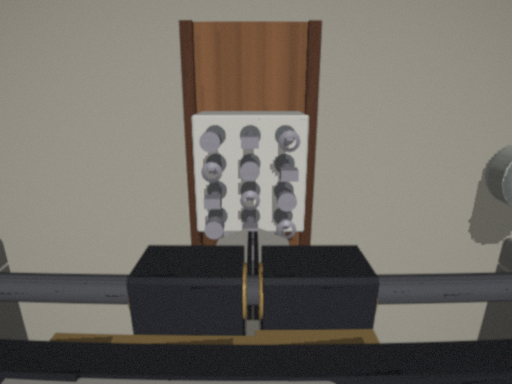

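The wrist view shows the rack front at row 232, hard against the plates; the fingers hide part of them. I clear the arm and check from the top camera.

```bash
python3 -m crank '[[-1,0,-30,0,0],[-1,0,-70,0,0],[-1,0,-110,0,0],[-1,0,-150,0,0],[-1,0,-170,0,0],[-1,0,-170,0,0]]'
python3 - <<'E'
from p import *
c=vision.get_calibration("top");p,d=vision.read_camera("top");q=cloud(c,d)
q[...,:2]=(q[...,:2]-O/1000)@np.array([[np.sin(TH),np.cos(TH)],[-np.cos(TH),np.sin(TH)]])
rects(c,q,p,.0635,.073,(70,140,200,220)); rects(c,q,p,.042,.058,(60,140,200,220))
cv2.imwrite("pics/end2.png",cv2.resize(p[130:230,60:210,::-1],None,fx=5,fy=5,interpolation=2))
E
```

```text
time: 19.12
tool_pos: [0.3602, 0.1643, 0.3106]
tool_rot: [-3.138, 0.001, 1.495]
contact_force: [-0.1, -0.2, -0.7]
opening: 0.0006
grip_force: 0.0
px [154.6 175.6] n 491 z mm 68.1 ctr [ 1.8 16. ] size [36.7 50.3] long axis deg -0.1 rgb [149. 146. 146.]
px [134.1 178.4] n 1642 z mm 53.5 ctr [-0.  49.2] size [151.3  84.9] long axis deg 89.5 rgb [106. 103.  97.]
```

View pics/end2.png

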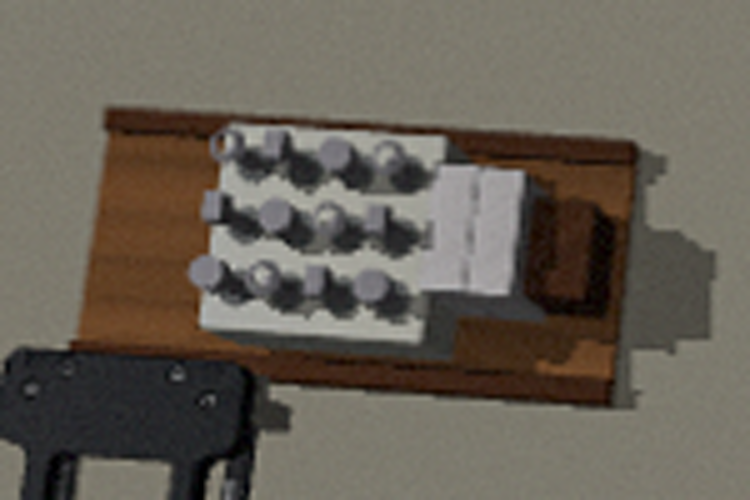

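Both plates stand flush between the rack and the stop. Stop, plates and rack together measure 151 mm, against 152 mm expected when snug, so I'm handing in.

```bash
python3 -c "
from cell import ticket
print(ticket.hand_in())"
```

```text
the job is handed in; nothing more can be done
None
```

I handed in the job at about 19 s: both thick plates stand upright and square in the gap, the rack is pushed snug against them and the arm is clear; hand-in returned no verdict.

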